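Hang the drawplate in the tool cupboard

ROBOT

A 6-joint arm with a two-finger parallel gripper is mounted at the origin on the work surface. World frame = base frame: x ahead of the robot, y to its left, z up, the work surface at z = 0. Lengths are in m, angles in rad, forces in N, time in s.
With the tool pointing down it reaches from about 0.425 to 1.125 m from the base axis. Payload 14.9 kg.
Tool frame: the origin (TCP) lies between the finger pads; the fingertips stand 11 mm ahead of it and the grasp point (between the pads) lies 8 mm behind it; z points along the fingers, y is the direction in which the jaws open and shut (so a half turn about z gives the same grasp; the last joint's range is limited). The gripper opens to 91 mm and grips with 3 to 60 N. Pads are 32 mm wide; open, the fingers measure 118 mm over their backs; the gripper's body (76 mm by 178 mm) begins 60 mm behind the grasp point.
Start: joints at [1.288, 0.379, 1.734, -0, 1.028, -0.033], TCP at [0.173, 0.678, 0.196] pointing down, gripper open.
Joint ranges: [-2.77, 2.77], [-0.74, 2.19], [0, 2.66], [-1.06, 4.2], [0.31, 2.87], [-3.08, 3.08]. Speed limits (rad/s): [1.89, 1.89, 2.39, 3.14, 3.14, 3.14].

INTERFACE

Orientations are given as [roll, pitch, yaw] about the fixed x, y, z axes, in that order (R = Rz(yaw) Ry(pitch) Rx(roll)).
In Python, from station import monitor, cams, r, search_frame gives the robot as it stands.
- The arm moves only by the tool send_rows, never from a script. Its argument "deltas" is a list of rows, each a list of 7 numbers: the shift along the tool's x, y, z in cm, then the turn, a rotation vector about the tool's x, y, z in degrees, then the closure, from 0 (fully open) to 1 (shut). A call has 1 to 8 rows; each row is the pose to reach, as a shift and turn from the pose commanded when the call began, along the tool's axes at that moment; what a row does not reach only later rows make up. A row lasts 1/8 s, in which the tool goes at most 62.5 mm and 10.7 degrees, less where a joint would pass 70% of its speed; a pose out of reach is approached as far as the arm can. A call with a gripper value outside its range is refused whole. The fingers move at their own pace and stop on an object; "newtons" is the grip in N (left out, the last holds). Time passes only in rows, so rows that repeat a pose let the fingers close. It gives the time, the measured TCP pose, the force and the opening at its end, in the units of the state.
- monitor.observe(): the state, without advancing time (a new reading comes with each control period).
- cams.get_image(name): name is "side" or "top" or "wrist"; returns (picture, depth): 384x512x3 uint8, red, green, blue; 384x512 float32, m along the optical axis (not along the pixel's ray), 0 where there is no reading.
- cams.calibration(name): a dict with "fx", "fy", "cx", "cy" (pixels), "rvec" (rotation vector, rad) and "tvec" (3), from world to camera coordinates, as OpenCV has them. Camera axes: x right, y down, z forward; pixel columns grow to the right and rows downward; lengths in m; the calibration is good to about 2 mm. A picture is of the moment at which its call begins: read the wrist's pose just before it. calibration takes no time and is no camera call; for the wrist camera it gives the pose at the moment of the call.
- r.sign_off(): hands the job in, once; it reports no verdict.
Trained networks look in the newest picture that a camera, given by its name, has taken for a name from the list of things; names that differ only in an ending like _2 or _b are one class to them, and where a whole thing is asked for, a point or a joint stands for the part that bears it (a point fixed in the world has none). Each returns a list of dicts, best first, with "p" (0 to 1); they miss things now and then, are a little off and sometimes report something else, mostly with a low value. They report only what shows in the picture. A call takes as long as a camera call.
- search_frame(camera, name): "box" ([left, top, width, height] as shares, 0 to 1, of the picture: columns of its width, rows of its height, round what is visible of it).
The state is a dict: "t": time; "qpos": joint angles; "joint_vel": joint speeds; "joint_efforts": joint torques, N m; "eef_pos": TCP position; "eef_rot": TCP orientation; "contact_force": force on the tool from outside, world axes, zero at the start; "torque": the same for the moment, N m; "width": finger opening in m.
Only numpy, scipy, OpenCV 4.12 (cv2) and the standard library are available. Lean on these libraries where they do the work, as an engineer would, in place of code of your own. Each camera call takes 0.05 s, during which the arm holds its last target. There are 200 camera calls.

TASK

Swing the door of the little tool cupboard wide open, then pull the tall drawplate with the round eye at its top out of the rack, stand it upright fully home in the slot of the low wooden rest and let go of it there. Then take it again and hang it by its eye on the peg in the cupboard, so that it hangs freely. Leave the door wide open and the two other plates standing in the rack.

Things in the scene. Friction and masses are not known exactly. Their poses are not given: they have to be found in the camera images.
- drawplate: Plate to hang: upright steel bar, 120 tall, 36 wide, 8 mm thick, small dark holes, round 19 mm eye near the top, 0.25 kg. Stands 25 mm deep in any slot of the rack; its edges are hemmed in there (10-14 mm free): take it by its broad faces. Origin: centre of the bottom edge; x normal to the broad faces, y along the width, z up. A half turn about z makes no difference.
- eye (a point): Centre of the eye: 105 mm above the drawplate's origin, 15 mm below its top edge. A grip on the broad faces covers the eye; for hanging hold the plate by its two narrow edges (36 mm apart), near the top.
- short_plate: Another steel plate with an eye, only 90 mm tall (36 mm wide, 8 mm thick), standing in another slot of the rack; leave it. Origin and axes as for the drawplate.
- blank_plate: A steel plate 120 mm tall, 36 mm wide, 8 mm thick, without any eye, standing in the third slot of the rack; leave it. Origin and axes as for the drawplate.
- rack: Fixed dark wooden block 60 x 176 x 40 mm with three slots (11 x 40 mm, 25 mm deep, floor at z = 15 mm) in a row at y = -50, 0, +50 mm; end cheeks 10 mm thick at y = -83 and +83 mm reach up to z = 115 mm. Origin: centre of its underside; x normal to the plates' broad faces, z up.
- rest: Fixed low dark wooden block 70 x 90 x 34 mm with one slot in the middle, 11 mm along x, 46 mm along y, 24 mm deep; steel lips along its two long sides flare steeply up to z = 44 mm (22 mm apart there). Origin: centre of the underside, z up. A plate stands in it with its broad faces along the rest's x and its bottom edge at z = 10 mm.
- rest_slot (a point): Centre of the slot's mouth, on the top face of the rest (34 mm above the table).
- cupboard: Fixed tool cupboard of light wood without a roof: 90 mm deep (x -40 to +50 mm), 220 mm wide (y), 190 mm tall, walls 10 mm, floor 12 mm. Its door closes the front, which faces its -x (the robot). On its floor at either side stand a small jar and a carton under 45 mm tall. Origin: centre of its underside; z up.
- peg_middle (a point): Mid-point of the only peg, axes as the cupboard's: a round steel peg 8 mm thick, 60 mm long, that sticks out of the middle of the back panel towards -x, rising 8 degrees to its tip. Root: 30 mm behind (+x), 4 mm lower; tip: 30 mm in front (-x), 4 mm higher. 159 mm above the table.
- peg_tip (a point): The centre of the peg's round free end, 163 mm above the table, 20 mm behind the inner face of the closed door.
- door (a joint): Opening angle of the cupboard door in rad: 0 shut, grows as its free edge swings towards the robot, up to 1.9. The door is 200 mm wide, 178 mm tall, 12 mm thick, top 190 mm above the table; it is hinged on its left side (+y) and stays where it is left.
- door_hinge (a point): Point on the door's vertical hinge axis, at half the door's height, at the outer face. Its axes turn with the door: x normal to the door (-x is the outer face), y along its width, the free edge lying 200 mm along -y.
- handle_top (a point): Grip point on the door's handle, an upright round steel bar 11 mm thick and 100 mm long, its axis 35 mm in front of the door's outer face and 170 mm from the hinge axis. The point lies on the bar's axis 15 mm below its top end, 160 mm above the table, 30 mm below the door's top; pinch the bar here from above. Axes as door_hinge.

How it is judged:
By the outcome, as a careful person would: the job done as asked, in the order asked, and still so for the second after the job is handed in, with the robot touching nothing.
It also fails if it takes over 72 s, if anything falls off the work surface, if the arm or the gripper's body presses on something with over 40 N, if the wrist force passes 120 N, or if a joint passes its speed limit or range.

## Working session

There is one attempt and no reset: what is moved stays moved. The work goes in short steps, Python scripts to look and compute and a tool call to move; the robot and the scene stay as the last step left them, time stands still between calls to the robot, and variables do not carry over. Pictures are saved under pics/ and viewed, about 8 in all and at most 12, crops included, and the job is handed in when it is done.

Besides the shell and the picture viewer there is one more tool, called after "Request:" as name(argument=value, ...), one argument or row to a line, values as JSON. send_rows: Moves the arm, as the interface text tells. Its arguments: {"type":"object","properties":{"deltas":{"type":"array"},"newtons":{"type":"number"}},"required":["deltas"]}

```bash
mkdir -p pics; cat > h.py <<'E'
import numpy as np, cv2
from scipy.spatial.transform import Rotation as R
from station import monitor, cams, r, search_frame
def cal(n):
    c=cams.calibration(n); K=np.array([[c['fx'],0,c['cx']],[0,c['fy'],c['cy']],[0,0,1]])
    return K,R.from_rotvec(np.ravel(c['rvec'])).as_matrix(),np.ravel(c['tvec'])
def cloud(n,d):
    K,Rm,t=cal(n); v,u=np.indices(d.shape)
    p=np.stack([(u-K[0,2])/K[0,0]*d,(v-K[1,2])/K[1,1]*d,d],-1)
    return (p-t)@Rm   # world, HxWx3
def shot(n,f=None):
    im,d=cams.get_image(n)
    if f: cv2.imwrite('pics/'+f,im[:,:,::-1])
    return im,d,cloud(n,d)
def proj(n,P):
    K,Rm,t=cal(n); q=(Rm@np.atleast_2d(P).T).T+t; q=q@K.T; return q[:,:2]/q[:,2:]
def st():
    s=monitor.observe(); print('t',s['t'],'q',np.round(s['qpos'],3),'p',np.round(s['eef_pos'],4),'r',np.round(s['eef_rot'],4),'F',np.round(s['contact_force'],1),'w',s['width']); return s
E
python3 - <<'E'
from h import *
st()
ims=[]
for n in ['top','side']:
    im,d,c=shot(n); np.savez(n+'0.npz',im=im,d=d,c=c); cv2.imwrite(f'pics/{n}0.png',im[:,:,::-1])
    K,Rm,t=cal(n); print(n,'cam at',-Rm.T@t, 'fx',K[0,0])
    for k in ['drawplate','short_plate','blank_plate','rack','rest','cupboard','door','handle_top','peg_tip']:
        o=search_frame(n,k)
        for q in o[:2]:
            b=np.array(q['box'])*[512,384,512,384]; print(k,round(q['p'],2),np.round(b))
E
```

```text
t 0.0 q [ 1.288  0.379  1.735  0.     1.029 -0.033] p [0.1729 0.6779 0.195 ] r [-3.1404 -0.      2.8918] F [-0.2 -0.9  0.3] w 0.09113279234664264
top cam at [ 0.43431941 -0.04810034  1.03106945] fx 418.3114516849333
short_plate 0.73 [347. 215.  31.   6.]
short_plate 0.54 [372. 217.  23.   2.]
blank_plate 0.51 [352. 216.  25.   4.]
rack 0.84 [318. 205.  89.  30.]
rest 0.67 [237. 219.  37.  34.]
rest 0.38 [315. 208.  93.  26.]
cupboard 0.64 [ 81. 134. 124.  81.]
door 0.58 [ 84. 183. 109.  33.]
handle_top 0.69 [ 87. 181. 109.  34.]
peg_tip 0.83 [ 81. 135. 123.  79.]
side cam at [0.46603978 0.66981022 0.78989766] fx 459.53294419104094
blank_plate 0.6 [283. 117.  -0.   7.]
rack 0.63 [266. 107.  29.  78.]
rest 0.96 [266. 202.  39.  38.]
cupboard 0.89 [135. 200. 118. 164.]
door 0.9 [196. 211.  58. 144.]
handle_top 0.96 [198. 208.  56. 146.]
peg_tip 0.57 [137. 198. 115. 166.]
```

View pics/top0.png

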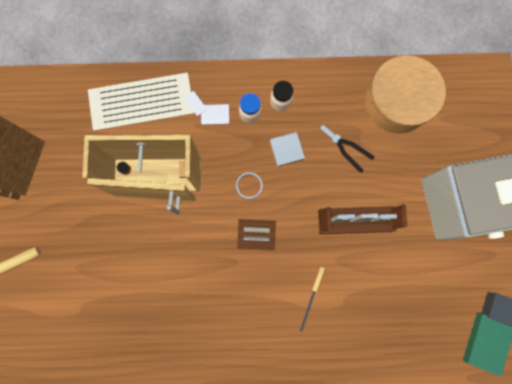

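View pics/side0.png

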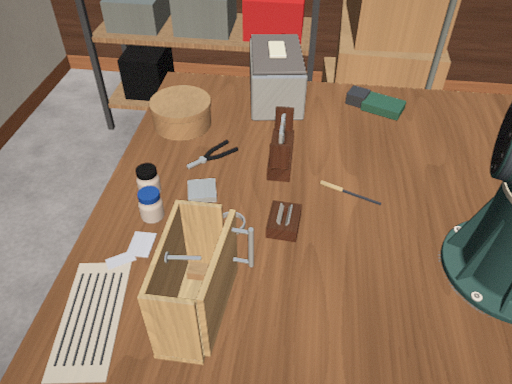

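The top view shows the cupboard at about (138,162), its handle at (173,203), the rest at (256,235) and the rack at (362,220) with three plates. The side view shows the peg at (182,258) and the handle bar at (250,247). Next I'll get metric values and enlarge the rack.

```bash
python3 - <<'E'
from h import *
z=np.load('top0.npz'); c=z['c']; im=z['im']; s=np.load('side0.npz'); cs=s['c']
np.set_printoptions(precision=4,suppress=True)
def rect(m,cc,nm):
    p=cc[m]; (x,y),(w,h),a=cv2.minAreaRect(p[:,:2].astype(np.float32)); print(nm,len(p),'ctr',round(x,4),round(y,4),'wh',round(w,4),round(h,4),'ang',round(a,2),'zmed',np.median(p[:,2]).round(4))
v,u=np.indices(z['d'].shape)
def box(a,b,c_,d): return (u>=a)&(u<=c_)&(v>=b)&(v<=d)
print('base px',proj('top',[0,0,0]), 'table',c[300,200],cs[300,300])
rk=box(312,198,412,240); rs=box(230,212,282,256); cb=box(75,125,205,222)
rect(rk&(c[...,2]>.02),c,'rack all'); rect(rk&(c[...,2]>.03)&(c[...,2]<.05),c,'rack top'); 
rect(rs&(c[...,2]>.02)&(c[...,2]<.037),c,'rest'); rect(rs&(c[...,2]>.036),c,'rest lips')
rect(cb&(c[...,2]>.175),c,'cup rim')
for lo,hi in[(.1,.175)]: 
    m=cb&(c[...,2]>lo)&(c[...,2]<hi); 
m=rk&(c[...,2]>.06); 
for zz in (.06,.075,.085,.1,.108,.12,.14): print(zz,(rk&(c[...,2]>zz)).sum())
print('rim pts'); 
hd=box(160,186,186,216); m=hd&(c[...,2]>.12); print(np.c_[u[m],v[m],c[m]][::3])
pk=box(134,142,148,176);m=pk&(c[...,2]>.13)&(c[...,2]<.18);print('peg',np.c_[u[m],v[m],c[m]][::2])
a=cv2.resize(im[192:250,225:415,::-1],None,fx=4,fy=4,interpolation=2); b=cv2.resize(im[120:225,70:215,::-1],None,fx=4,fy=4,interpolation=2)[:360]
b=cv2.copyMakeBorder(b,0,0,0,max(0,a.shape[1]-b.shape[1]),0); a=cv2.copyMakeBorder(a,0,0,0,max(0,b.shape[1]-a.shape[1]),0)
cv2.imwrite('pics/c1.png',np.vstack([a,b]))
E
```

```text
base px [[234.413  450.2037]] table [0.3362 0.0747 0.0005] [0.4395 0.1371 0.0026]
rack all 2202 ctr 0.5017 -0.2193 wh 0.0834 0.3584 ang 8.39 zmed 0.042
rack top 1254 ctr 0.5147 -0.3072 wh 0.0602 0.1767 ang 0.12 zmed 0.0401
rest 819 ctr 0.4875 -0.0651 wh 0.09 0.07 ang 85.56 zmed 0.0344
rest lips 335 ctr 0.4778 -0.0644 wh 0.0895 0.089 ang 85.84 zmed 0.0383
cup rim 1913 ctr 0.6048 0.0997 wh 0.4146 0.1781 ang 64.16 zmed 0.1902
0.06 835
0.075 740
0.085 663
0.1 542
0.108 411
0.12 169
0.14 14
rim pts
[[160.     186.       0.5833   0.1314   0.1889]
 [163.     186.       0.5826   0.1246   0.1918]
 [166.     186.       0.5829   0.119    0.1895]
 [169.     186.       0.5821   0.1122   0.193 ]
 [172.     186.       0.5827   0.107    0.1882]
 [175.     186.       0.5823   0.1006   0.1897]
 [178.     186.       0.5822   0.0946   0.189 ]
 [181.     186.       0.5821   0.0886   0.1885]
 [184.     186.       0.5817   0.0822   0.1901]
 [161.     187.       0.581    0.1291   0.19  ]
 [164.     187.       0.5807   0.1229   0.1904]
 [167.     187.       0.581    0.1173   0.1878]
 [170.     187.       0.5
[... 8352 characters left out ...]
  0.636    0.1768   0.1649]
 [140.     165.       0.6339   0.179    0.1647]
 [138.     166.       0.6322   0.1836   0.1633]
 [140.     166.       0.6312   0.1783   0.1671]
 [138.     167.       0.6305   0.1841   0.1612]
 [140.     167.       0.629    0.1782   0.1675]
 [138.     168.       0.6275   0.1831   0.1649]
 [140.     168.       0.6268   0.1782   0.1676]
 [138.     169.       0.6254   0.1831   0.1649]
 [140.     169.       0.6248   0.1783   0.1669]
 [138.     170.       0.6233   0.1832   0.1643]
 [140.     170.       0.6227   0.1784   0.1666]
 [138.     171.       0.6213   0.1833   0.1637]
 [140.     171.       0.6211   0.179    0.164 ]
 [139.     172.       0.6188   0.1809   0.165 ]]
```

View pics/c1.png

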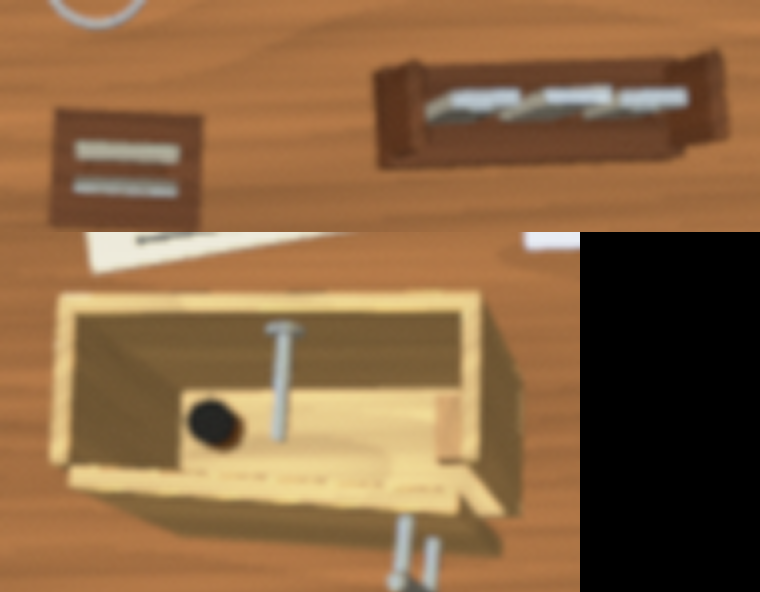

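Top crop: the rest's lips lie along y, three plate tops sit in the rack, and the door is nearly shut with the peg behind it. I'll refine the rim and plate fits, and look at the rack from the side for the eye.

```bash
python3 - <<'E'
from h import *
np.set_printoptions(precision=4,suppress=True)
z=np.load('top0.npz'); c=z['c']; s=np.load('side0.npz'); cs=s['c']; im=s['im']
v,u=np.indices(z['d'].shape)
X,Y,Z=[c[...,i] for i in range(3)]
def rect(p,nm):
    (x,y),(w,h),a=cv2.minAreaRect(p[:,:2].astype(np.float32)); print(nm,len(p),'ctr',round(x,4),round(y,4),'wh',round(w,4),round(h,4),'ang',round(a,2))
rim=(Z>.184)&(Z<.197)&(X>.5)&(X<.75)&(Y>.05)&(Y<.32)
# door: rim front part
for nm,m in [('rim back',rim&(X>.672)),('right wall',rim&(Y<.095)&(X>.6)&(X<.67)),('left wall',rim&(Y>.26)&(X>.6)&(X<.67)),('front',rim&(X<.595))]:
    p=c[m]; rect(p,nm)
f=c[rim&(X<.6)]
for y in np.arange(.06,.31,.02):
    q=f[abs(f[:,1]-y)<.01]; 
    if len(q): print(round(y,2),len(q),q[:,0].min(),q[:,0].max())
# plates, from both clouds
for nm,cc in (('top',c),('side',cs)):
    m=(abs(cc[...,0]-.515)<.028)&(cc[...,1]<-.23)&(cc[...,1]>-.385)&(cc[...,2]>.06)&(cc[...,2]<.15)
    p=cc[m]
    for lo,hi in((.1,.110),(.13,.14)):
      for y0 in (-.257,-.307,-.357):
        q=p[(p[:,2]>lo)&(p[:,2]<hi)&(abs(p[:,1]-y0)<.023)]
        if len(q): print(nm,lo,y0,len(q),'mean',q.mean(0),'min',q.min(0),'max',q.max(0))
cv2.imwrite('pics/c2.png',cv2.resize(im[98:188,255:305,::-1],None,fx=6,fy=6,interpolation=2))
E
```

```text
rim back 596 ctr 0.6814 0.1787 wh 0.2189 0.0217 ang 88.95
right wall 170 ctr 0.635 0.0742 wh 0.0104 0.0697 ang 87.7
left wall 195 ctr 0.6328 0.2826 wh 0.072 0.0264 ang 15.37
front 503 ctr 0.5881 0.1792 wh 0.1979 0.0126 ang 84.61
0.08 29 0.5732001747425461 0.5843371853726544
0.1 62 0.5736442321446433 0.5870559748544483
0.12 60 0.5761798844856206 0.587378905921114
0.14 60 0.5774837730095448 0.5898325959534294
0.16 61 0.5795476451781434 0.5927248902057777
0.18 52 0.5819894617213169 0.5931148834063078
0.2 62 0.5833270382299488 0.595976245851197
0.22 62 0.5855321938195441 0.5987419593143812
0.24 58 0.5869266389723071 0.5993826817802105
0.26 56 0.589198518088047 0.5993615114590236
0.28 19 0.5914126563395798 0.5995166487160923
top 0.1 -0.257 7 mean [ 0.5126 -0.2428  0.104 ] min [ 0.5105 -0.2558  0.1024] max [ 0.5172 -0.2395  0.1099]
top 0.1 -0.307 16 mean [ 0.5122 -0.2992  0.1042] min [ 0.5106 -0.3153  0.1007] max [ 0.5176 -0.2888  0.1096]
top 0.1 -0.357 66 mean [ 0.5149 -0.3568  0.1047] min [ 0.511  -0.3752  0.1014] max [ 0.5186 -0.3389  0.1082]
top 0.13 -0.257 68 mean [ 0.5147 -0.2568  0.1352] min [ 0.511  -0.2748  0.1322] max [ 0.5186 -0.2392  0.1384]
top 0.13 -0.307 62 mean [ 0.5149 -0.3073  0.1348] min [ 0.5105 -0.3241  0.1306] max [ 0.5188 -0.2898  0.1386]
side 0.1 -0.257 7 mean [ 0.5153 -0.2487  0.1064] min [ 0.5126 -0.2721  0.1009] max [ 0.5203 -0.2389  0.1096]
side 0.1 -0.307 2 mean [ 0.5127 -0.3024  0.1057] min [ 0.5127 -0.3044  0.1027] max [ 0.5128 -0.3004  0.1087]
side 0.1 -0.357 10 mean [ 0.5138 -0.3599  0.1051] min [ 0.4997 -0.3788  0.1008] max [ 0.5211 -0.3379  0.107 ]
side 0.13 -0.257 34 mean [ 0.5165 -0.2547  0.1349] min [ 0.5128 -0.2748  0.1303] max [ 0.5204 -0.2379  0.1381]
side 0.13 -0.307 32 mean [ 0.5166 -0.3027  0.135 ] min [ 0.5129 -0.3237  0.1307] max [ 0.5204 -0.2859  0.1374]
```

View pics/c2.png

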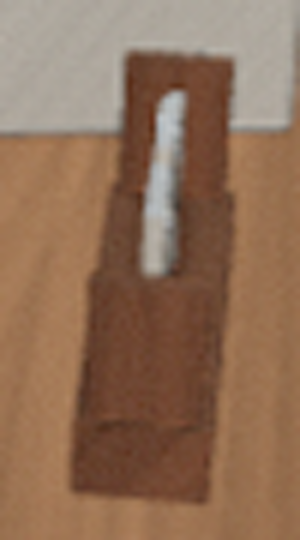

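```bash
cat >> h.py <<'E'
def go(p,yaw,roll=np.pi,pitch=0,base=None):
    """delta (cm, deg) in tool axes from current pose (or base=(pos,rotmat)) to target"""
    if base is None:
        s=monitor.observe(); base=(np.array(s['eef_pos']),R.from_euler('xyz',s['eef_rot']).as_matrix())
    T=R.from_euler('xyz',[roll,pitch,yaw]).as_matrix()
    d=base[1].T@(np.array(p)-base[0])*100; w=R.from_matrix(base[1].T@T).as_rotvec(degrees=True)
    print(np.round(d,2),np.round(w,1)); return np.array(p),T
E
python3 - <<'E'
from h import *
b=go([.541,.1128,.26],np.pi-.09); go([.541,.1128,.152],np.pi-.09,base=b)
E
```

```text
[-49.63 -45.7   -6.44] [-0.  -0.  -9.2]
[-0.  -0.  10.8] [0. 0. 0.]
```

Request:
send_rows(
  deltas=[
    [0,0,-6.44,0,0,0,0],
    [-24,-22,-6.44,0,0,-5,0],
    [-49.63,-45.7,-6.44,0,0,-9.2,0],
    [-49.63,-45.7,-6.44,0,0,-9.2,0],
    [-49.63,-45.7,-6.44,0,0,-9.2,0],
    [-49.63,-45.7,-6.44,0,0,-9.2,0],
    [-49.63,-45.7,-6.44,0,0,-9.2,0],
    [-49.63,-45.7,-6.44,0,0,-9.2,0],
  ],
)

```text
t: 2.0
eef_pos: [0.4125, 0.3099, 0.2598]
eef_rot: [3.141, 0.001, 3.053]
contact_force: [-0.0, 1.3, -0.5]
width: 0.0913
```

Request:
send_rows(
  deltas=[
    [0,0,0,0,0,0,0.3],
    [0,0,0,0,0,0,0.3],
    [0,0,0,0,0,0,0.3],
    [0,0,0,0,0,0,0.3],
  ],
)

```text
t: 2.5
eef_pos: [0.4111, 0.3125, 0.2594]
eef_rot: [-3.142, -0.0, 3.054]
contact_force: [-0.2, 0.4, 0.1]
width: 0.0639
```

```bash
python3 - <<'E'
from h import *
st(); go([.541,.1128,.152],np.pi-.09)
im,d,c=shot('wrist','w1.png'); K,Rm,t=cal('wrist'); print('cam',-Rm.T@t,'axis',Rm[2])
z=(c[...,2]>.17)&(c[...,2]<.185)&(abs(c[...,0]-.541)<.02)&(abs(c[...,1]-.11)<.02)&(d>0); print(z.sum(), c[z].mean(0),c[z].min(0),c[z].max(0))
E
```

```text
t 2.5 q [ 0.605  0.007  2.058  0.     1.078 -0.879] p [0.4111 0.3125 0.2594] r [-3.1415e+00 -1.0000e-04  3.0541e+00] F [-0.2  0.4  0.1] w 0.06389747537326039
[-14.68 -18.76  10.74] [-0.  -0.   0.1]
cam [0.34612571 0.31978953 0.44875019] axis [ 0.2336361  -0.01956873 -0.97212717]<stdin>:4: RuntimeWarning: Mean of empty slice.
  ret = um.true_divide(
Traceback (most recent call last):
ValueError: zero-size array to reduction operation minimum which has no identity
```

View pics/w1.png

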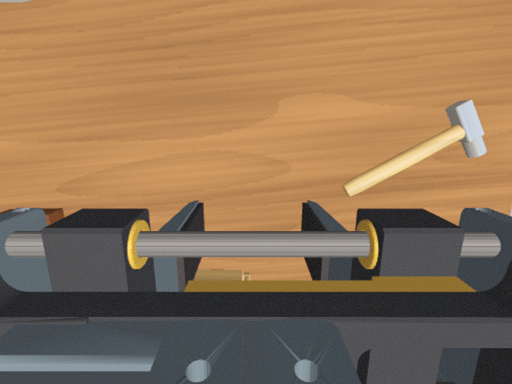

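Request:
send_rows(
  deltas=[
    [-7,-9,0,0,0,0,0.3],
    [-14.7,-18.8,0,0,0,0,0.3],
    [-14.7,-18.8,0,0,0,0,0.3],
    [-14.7,-18.8,0,0,0,0,0.3],
    [-14.7,-18.8,0,0,0,0,0.3],
    [-14.7,-18.8,5,0,0,0,0.3],
    [-14.7,-18.8,5,0,0,0,0.3],
  ],
)

```text
t: 3.42
eef_pos: [0.5389, 0.1117, 0.2068]
eef_rot: [-3.14, -0.006, 3.053]
contact_force: [0.1, 0.3, 0.3]
width: 0.0638
```

```bash
python3 - <<'E'
from h import *
st(); go([.541,.1128,.152],np.pi-.09)
im,d,c=shot('side','s1.png')
m=(c[...,2]>.1)&(c[...,2]<.178)&(c[...,0]<.560)&(c[...,0]>.5)&(c[...,1]<.15)&(c[...,1]>.08); p=c[m]
for lo in (.1,.12,.14,.16): q=p[(p[:,2]>lo)&(p[:,2]<lo+.02)];print(lo,len(q),np.median(q,0) if len(q) else '')
E
```

```text
t 3.425 q [ 0.162  0.132  2.028  0.     0.987 -1.32 ] p [0.5389 0.1117 0.2068] r [-3.1403 -0.0056  3.0532] F [0.1 0.3 0.3] w 0.06376975860878141
[-0.23  0.13  5.47] [-0.1 -0.3  0.1]
0.1 40 [0.54035178 0.11984782 0.11009427]
0.12 43 [0.54189389 0.11988074 0.13017119]
0.14 43 [0.54030544 0.12039954 0.15116152]
0.16 72 [0.54468601 0.11855992 0.1703956 ]
```

View pics/s1.png

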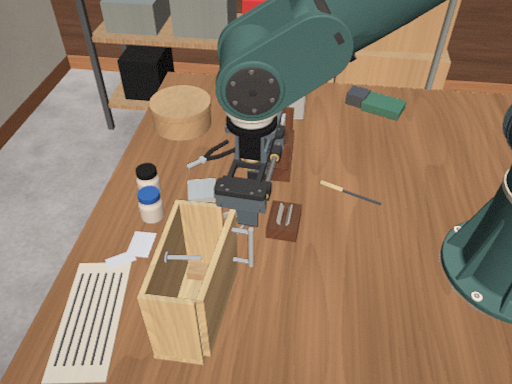

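The fingers stand just above the handle bar (250,235). I'll lower and grip.

Request:
send_rows(
  deltas=[
    [-0.1,0,3,0,0,0,0.3],
    [-0.2,0,5.4,0,0,0,0.3],
    [-0.2,0,5.4,0,0,0,0.9],
    [-0.2,0,5.4,0,0,0,0.9],
    [-0.2,0,5.4,0,0,0,0.9],
    [-0.2,0,5.4,0,0,0,0.9],
  ],
  newtons=25,
)

```text
t: 4.22
eef_pos: [0.5437, 0.1112, 0.1563]
eef_rot: [3.141, 0.001, 3.052]
contact_force: [-0.6, 0.4, -0.9]
width: 0.0268
```

```bash
python3 - <<'E'
from h import *
s=st()
p=np.array(s['eef_pos']); b=(p,R.from_euler('xyz',s['eef_rot']).as_matrix())
y0=s['eef_rot'][2]; H=np.array([.591,.279]); H0=H
v=p[:2]-H; print(v, 'r',np.hypot(*v))
for a in range(12,109,8):
    th=-np.deg2rad(a); q=H+R.from_euler('z',th).as_matrix()[:2,:2]@v; print(a,q.round(3),end=' '); go([*q,p[2]],y0+th,base=b)
E
```

```text
t 4.225 q [ 0.16   0.206  2.05  -0.     0.885 -1.322] p [0.5437 0.1112 0.1563] r [3.1413e+00 1.1000e-03 3.0524e+00] F [-0.6  0.4 -0.9] w 0.026848089995988443
[-0.04726188 -0.16783975] r 0.17436704459206265
12 [0.51  0.125] [ 3.49  1.04 -0.  ] [ 0.   0.1 12. ]
20 [0.489 0.137] [ 5.67  2.13 -0.01] [ 0.   0.1 20. ]
28 [0.47  0.153] [ 7.67  3.51 -0.01] [ 0.   0.1 28. ]
36 [0.454 0.171] [ 9.46  5.16 -0.01] [ 0.   0.1 36. ]
44 [0.44  0.191] [ 1.10e+01  7.04e+00 -1.00e-02] [ 0.   0.1 44. ]
52 [0.43  0.213] [ 1.227e+01  9.120e+00 -1.000e-02] [ 0.   0.1 52. ]
60 [0.422 0.236] [ 1.324e+01  1.135e+01 -1.000e-02] [ 0.   0.1 60. ]
68 [0.418 0.26 ] [ 1.388e+01  1.370e+01 -1.000e-02] [ 0.1  0.  68. ]
76 [0.417 0.284] [ 1.419e+01  1.611e+01 -1.000e-02] [ 0.1  0.  76. ]
84 [0.419 0.308] [ 1.417e+01  1.854e+01 -1.000e-02] [ 0.1  0.  84. ]
92 [0.425 0.332] [ 1.380e+01  2.095e+01 -1.000e-02] [ 0.1  0.  92. ]
100 [0.434 0.355] [ 1.311e+01  2.328e+01 -1.000e-02] [  0.1   0.  100. ]
108 [0.446 0.376] [ 1.209e+01  2.549e+01 -1.000e-02] [1.00e-01 0.00e+00 1.08e+02]
```

Request:
send_rows(
  deltas=[
    [0,0,0,0,0,0,1],
    [0,0,0,0,0,0,1],
    [0,0,0,0,0,0,1],
  ],
)

```text
t: 4.6
eef_pos: [0.5446, 0.1129, 0.1559]
eef_rot: [3.138, 0.003, 3.051]
contact_force: [5.5, 18.3, -4.5]
width: 0.0082
```

Request:
send_rows(
  deltas=[
    [1.7,0.1,0,0,0,6,1],
    [3.5,0.8,0,0,0,12,1],
    [5.7,1.9,0,0,0,20,1],
    [5.7,1.9,0,0,0,20,1],
  ],
)

```text
t: 5.1
eef_pos: [0.4911, 0.1388, 0.1564]
eef_rot: [3.132, 0.005, 2.7]
contact_force: [23.2, 30.4, -24.0]
width: 0.0084
```

```bash
python3 - <<'E'
from h import *
st()
im,d,c=shot('side','s2.png')
m=(c[...,2]>.05)&(c[...,2]<.11)&(c[...,0]<.60)&(c[...,0]>.4)&(c[...,1]<.33)&(c[...,1]>.06); p=c[m]
im,d,c=shot('top')
m=(c[...,2]>.18)&(c[...,2]<.2)&(c[...,0]<.6)&(c[...,0]>.4)&(c[...,1]<.33)&(c[...,1]>.06)
p=c[m]
for y in np.arange(.08,.3,.02):
    q=p[abs(p[:,1]-y)<.01]
    if len(q): print(round(y,2),len(q),q[:,0].min(),q[:,0].max())
E
```

```text
t 5.1 q [ 0.227  0.13   2.14   0.005  0.86  -0.906] p [0.4911 0.1388 0.1564] r [3.132  0.0055 2.7005] F [ 23.2  30.4 -24. ] w 0.008385247479657947
0.08 2 0.5996779513480137 0.5997897326426433
0.1 46 0.5094204612179596 0.5250995186718745
0.12 19 0.521259001234775 0.5317561894086423
0.22 13 0.5748650029804149 0.5796571210503871
0.24 49 0.5757889365985321 0.5888331143931589
0.26 63 0.5804312492403119 0.5992055257854951
0.28 22 0.5873010060090219 0.5997582094578057
```

View pics/s2.png

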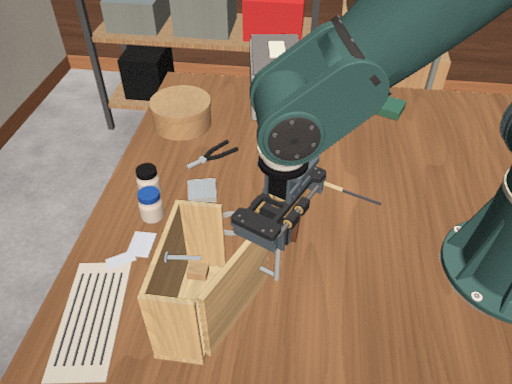

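```bash
python3 - <<'E'
from h import *
s=st()
p=np.array(s['eef_pos']); b=(p,R.from_euler('xyz',s['eef_rot']).as_matrix())
H=np.array([.593,.282]); u=p[:2]-H; print('r now',np.hypot(*u)); v=u/np.hypot(*u)*.1725
for a in range(0,85,8):
    th=-np.deg2rad(a); q=H+R.from_euler('z',th).as_matrix()[:2,:2]@v; print(a,q.round(3),end=' '); go([*q,p[2]],s['eef_rot'][2]+th,base=b)
E
```

```text
t 5.2 q [ 0.226  0.131  2.139  0.005  0.861 -0.908] p [0.4917 0.1383 0.1564] r [3.1323 0.0055 2.7022] F [ 21.9  30.5 -22.2] w 0.00811974587980736
r now 0.17575951055606082
0 [0.494 0.141] [-0.06  0.32  0.  ] [0.5 0.3 0. ]
8 [0.475 0.156] [ 2.28  0.9  -0.  ] [0.6 0.3 8. ]
16 [0.459 0.174] [ 4.51  1.8  -0.01] [ 0.6  0.2 16. ]
24 [0.445 0.194] [ 6.59  3.01 -0.01] [ 0.6  0.2 24. ]
32 [0.434 0.215] [ 8.49  4.49 -0.  ] [ 0.6  0.2 32. ]
40 [0.426 0.238] [10.16  6.22  0.  ] [ 0.6  0.1 40. ]
48 [0.422 0.262] [1.158e+01 8.170e+00 1.000e-02] [ 0.6  0.1 48. ]
56 [0.421 0.286] [12.71 10.29  0.03] [ 0.6  0.  56. ]
64 [0.423 0.31 ] [13.53 12.55  0.04] [ 0.7 -0.  64. ]
72 [0.428 0.333] [14.03 14.91  0.06] [ 0.7 -0.1 72. ]
80 [0.437 0.355] [14.2  17.31  0.08] [ 0.7 -0.1 80. ]
```

Request:
send_rows(
  deltas=[
    [0,0.4,0.2,0,0,0,1],
    [2.2,0.9,0.2,0,0,8,1],
    [4.5,1.8,0.2,0,0,16,1],
    [6.6,3.0,0.2,0,0,24,1],
    [8.5,4.5,0.2,0,0,32,1],
  ],
  newtons=15,
)

```text
t: 5.82
eef_pos: [0.4327, 0.2136, 0.155]
eef_rot: [3.135, 0.001, 2.14]
contact_force: [17.2, 6.9, -1.1]
width: 0.0095
```

```bash
python3 - <<'E'
from h import *
s=st()
p=np.array(s['eef_pos']); b=(p,R.from_euler('xyz',s['eef_rot']).as_matrix())
H=np.array([.595,.283]); u=p[:2]-H; print('r now',np.hypot(*u)); v=u/np.hypot(*u)*.1735
print('door angle est',np.rad2deg(np.arctan2(u[1],u[0])-np.arctan2(-.1661,-.0504)))
for a in range(0,65,8):
    th=-np.deg2rad(a); q=H+R.from_euler('z',th).as_matrix()[:2,:2]@v; print(a,q.round(3),end=' '); go([*q,p[2]],s['eef_rot'][2]+th,base=b)
E
```

```text
t 5.825 q [ 0.41   0.089  2.191  0.     0.855 -0.159] p [0.4327 0.2136 0.155 ] r [3.135e+00 1.000e-03 2.140e+00] F [17.2  6.9 -1.1] w 0.009536357893295391
r now 0.17651451593084846
door angle est -49.98158971432016
0 [0.435 0.215] [-0.05  0.3   0.  ] [0.4 0.1 0. ]
8 [0.428 0.238] [2.3  0.86 0.  ] [0.4 0.  8. ]
16 [0.423 0.261] [4.56 1.75 0.01] [ 0.4  0.  16. ]
24 [0.422 0.286] [6.66 2.94 0.01] [ 0.4 -0.  24. ]
32 [0.424 0.31 ] [8.59 4.41 0.02] [ 0.4 -0.  32. ]
40 [0.429 0.333] [10.28  6.14  0.03] [ 0.4 -0.1 40. ]
48 [0.438 0.356] [11.72  8.08  0.04] [ 0.4 -0.1 48. ]
56 [0.449 0.377] [12.88 10.21  0.05] [ 0.4 -0.1 56. ]
64 [0.464 0.397] [13.73 12.47  0.07] [ 0.4 -0.2 64. ]
```

Request:
send_rows(
  deltas=[
    [2.3,0.9,0,0,0,8,1],
    [4.5,1.8,0,0,0,16,1],
    [6.6,3.0,0,0,0,24,1],
    [8.6,4.4,0,0,0,32,1],
    [10.3,6.1,0,0,0,40,1],
    [11.7,8.1,0,0,0,48,1],
    [12.3,9.1,0,0,0,52,1],
  ],
)

```text
t: 6.7
eef_pos: [0.4426, 0.3659, 0.1547]
eef_rot: [3.138, -0.002, 1.235]
contact_force: [12.8, -7.6, 8.1]
width: 0.0092
```

Request:
send_rows(
  deltas=[
    [0,0,0,0,0,0,0.4],
    [0,0,0,0,0,0,0.4],
    [0,0,0,0,0,0,0.4],
    [0,0,-5,0,0,0,0.4],
    [0,0,-10,0,0,0,0.4],
    [0,0,-10,0,0,0,0.3],
  ],
)

```text
t: 7.45
eef_pos: [0.4414, 0.3656, 0.2573]
eef_rot: [3.138, -0.005, 1.237]
contact_force: [-0.3, 0.7, -0.7]
width: 0.0618
```

```bash
python3 - <<'E'
from h import *
st()
im,d,c=shot('top','t3.png'); np.savez('top3.npz',im=im,d=d,c=c)
im,d,c=shot('side','s3.png'); np.savez('side3.npz',im=im,d=d,c=c)
# view pose for rack: from -x side wrist cam looking at rack
E
```

```text
t 7.45 q [0.651 0.106 1.957 0.    1.073 0.984] p [0.4414 0.3656 0.2573] r [ 3.1383 -0.005   1.2374] F [-0.3  0.7 -0.7] w 0.06184257801111028
```

View pics/t3.png

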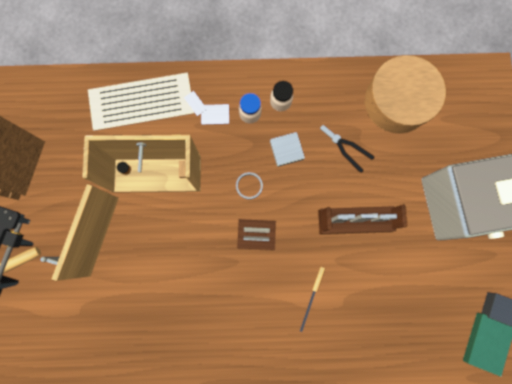

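The door is about 110° open and the view is clear. Now I'll go and look at the plates' faces from the +x side.

```bash
python3 - <<'E'
from h import *
b=go([.62,-.282,.30],np.pi); go([.642,-.282,.208],np.pi,pitch=-np.pi/6,base=b)
E
```

```text
[-55.18  38.18  -4.67] [   0.    -0.  -109.1]
[-2.2 -0.   9.2] [-0. 30.  0.]
```

Request:
send_rows(
  deltas=[
    [0,0,-4.7,0,0,-5,0.3],
    [-7,5,-4.7,0,0,-15,0.3],
    [-14,10,-4.7,0,0,-25,0.3],
    [-21,15,-4.7,0,0,-36,0.3],
    [-28,19.5,-4.7,0,0,-47,0.3],
    [-35,24,-4.7,0,0,-58,0.3],
    [-42,29,-4.7,0,0,-69,0.3],
    [-49,34,-4.7,0,0,-80,0.3],
  ],
)

```text
t: 8.55
eef_pos: [0.5492, -0.0252, 0.2988]
eef_rot: [-3.141, -0.002, 2.518]
contact_force: [0.4, -0.3, 0.4]
width: 0.0637
```

```bash
python3 - <<'E'
from h import *
st(); b=go([.62,-.282,.30],np.pi); go([.642,-.282,.208],np.pi,pitch=-np.pi/6)
E
```

```text
t 8.55 q [-0.088  0.027  1.962  0.     1.155 -1.036] p [ 0.5492 -0.0252  0.2988] r [-3.1405e+00 -2.0000e-03  2.5184e+00] F [ 0.4 -0.3  0.4] w 0.06368671939363837
[-20.74 -16.72  -0.14] [ -0.   -0.1 -35.7]
[-22.54 -15.42   9.05] [  9.3  28.9 -34.9]
```

Request:
send_rows(
  deltas=[
    [-6,-5,0,0,0,-10,0.3],
    [-12,-10,0,0,0,-20,0.3],
    [-20.7,-16.7,0,0,0,-35,0.3],
    [-21.5,-16,4,5,15,-35,0.3],
    [-22.5,-15.4,9,9.3,28.9,-34.9,0.3],
    [-22.5,-15.4,9,9.3,28.9,-34.9,0.3],
    [-22.5,-15.4,9,9.3,28.9,-34.9,0.3],
    [-22.5,-15.4,9,9.3,28.9,-34.9,0.3],
  ],
)

```text
t: 9.55
eef_pos: [0.6408, -0.2801, 0.2098]
eef_rot: [3.141, -0.52, 3.137]
contact_force: [0.2, -0.6, 0.8]
width: 0.064
```

```bash
python3 - <<'E'
from h import *
st()
im,d,c=shot('wrist'); np.savez('w4.npz',im=im,d=d,c=c)
P=[[.519,y,z] for y in(-.257,-.307,-.357) for z in(.135,.12)]
px=proj('wrist',P); print(px)
for k in ['drawplate','blank_plate','short_plate','eye']:
    for q in search_frame('wrist',k)[:3]: print(k,round(q['p'],2),np.round(np.array(q['box'])*[512,384,512,384]))
a=im[:210,:,::-1].copy()
cv2.imwrite('pics/w4.png',cv2.resize(a,None,fx=1.5,fy=1.5))
E
```

```text
t 9.55 q [-0.372  0.605  1.439 -0.179  1.589 -1.896] p [ 0.6408 -0.2801  0.2098] r [ 3.1409 -0.5205  3.1365] F [ 0.2 -0.6  0.8] w 0.06401658527883555
[[270.66279544 121.07486422]
 [269.8290776  127.69988411]
 [226.08054139 121.28294043]
 [227.24728103 127.90138651]
 [181.45931608 121.49119852]
 [184.6299331  128.10305715]]
drawplate 0.66 [257. 115.  35.  41.]
blank_plate 0.95 [208. 117.  35.  41.]
short_plate 0.74 [174. 130.  40.  27.]
eye 0.84 [253. 116.  33.  43.]
```

View pics/w4.png

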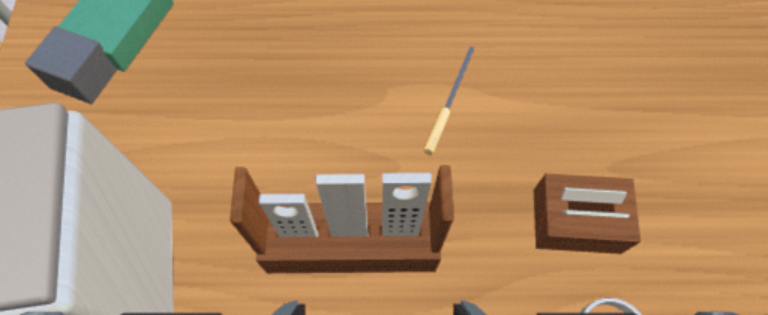

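Wrist picture: the plate with the eye and holes is on the right (405,205 in the enlarged view), i.e. the slot at y≈-0.257. The blank is in the middle and the short plate on the left.

```bash
python3 - <<'E'
from h import *
np.set_printoptions(precision=4,suppress=True)
for f in('top3.npz','side3.npz','w4.npz'):
    z=np.load(f); c=z['c']; X,Y,Z=[c[...,i] for i in range(3)]
    n=(abs(X-.4875)<.06)&(abs(Y+.065)<.07)
    for nm,m in (('rest',n&(Z>.030)&(Z<.037)),('lips',n&(Z>.0385)&(Z<.05)),('plate',(abs(X-.515)<.015)&(abs(Y+.257)<.022)&(Z>.131)&(Z<.14)),('rackall',(abs(X-.515)<.04)&(abs(Y+.307)<.1)&(Z>.036)&(Z<.044)),('rest>15',n&(Z>.015))):
        p=c[m]
        if len(p)>5:
            (x,y),(w,h),a=cv2.minAreaRect(p[:,:2].astype(np.float32)); print(f,nm,len(p),'rect',np.round([x,y,w,h,a],4),'mean',p.mean(0))
b=go([.515,-.257,.28],np.pi/2); go([.515,-.257,.107],np.pi/2,base=b)
E
```

```text
top3.npz rest 792 rect [ 0.4877 -0.0651  0.09    0.07   85.6596] mean [ 0.487  -0.0651  0.0342]
top3.npz lips 149 rect [ 0.4914 -0.0646  0.0651  0.0879  4.6148] mean [ 0.4879 -0.0643  0.0424]
top3.npz plate 68 rect [ 0.5147 -0.2572  0.0348  0.0072 88.1749] mean [ 0.5148 -0.257   0.1347]
top3.npz rackall 1161 rect [ 0.5147 -0.3076  0.0602  0.1766  0.3063] mean [ 0.5126 -0.3123  0.04  ]
top3.npz rest>15 1772 rect [ 0.478  -0.0643  0.09    0.0894 85.9505] mean [ 0.4653 -0.058   0.4461]
side3.npz rest 291 rect [ 0.5079 -0.0641  0.0918  0.0344 86.6046] mean [ 0.5121 -0.0575  0.0343]
side3.npz lips 39 rect [ 0.5022 -0.0597  0.007   0.0513  1.6093] mean [ 0.5016 -0.0554  0.043 ]
side3.npz rest>15 376 rect [ 0.508  -0.0644  0.0931  0.0344 86.8469] mean [ 0.5098 -0.0543  0.0343]
w4.npz rest 2098 rect [ 0.4894 -0.0643  0.091   0.0719 86.0737] mean [ 0.4933 -0.0662  0.0352]
w4.npz lips 355 rect [ 0.4898 -0.0642  0.0602  0.029  85.9257] mean [ 0.4859 -0.0648  0.0433]
w4.npz plate 272 rect [ 0.5169 -0.2566  0.0089  0.0362  1.5289] mean [ 0.5177 -0.2568  0.1358]
w4.npz rackall 2618 rect [ 0.5171 -0.3068  0.0604  0.1751  0.0538] mean [ 0.5286 -0.3061  0.0412]
w4.npz rest>15 3074 rect [ 0.4895 -0.0643  0.091   0.072  86.0605] mean [ 0.4941 -0.0679  0.0341]
[14.32  2.26  0.37] [-23.2 -23.3  87.5]
[ 0.  -0.  17.3] [0. 0. 0.]
```

Request:
send_rows(
  deltas=[
    [0,0,-6,-5,-5,9,0.2],
    [4,0.6,-4,-8,-8,20,0.2],
    [8,1.2,-2,-11,-11,31,0.2],
    [14.3,2.3,0.4,-14,-14,42,0.2],
    [14.3,2.3,0.4,-17,-17,53,0.2],
    [14.3,2.3,0.4,-20,-20,65,0.2],
    [14.3,2.3,0.4,-23.2,-23.3,87.5,0.2],
    [14.3,2.3,0.4,-23.2,-23.3,87.5,0.2],
  ],
)

```text
t: 10.8
eef_pos: [0.5149, -0.2568, 0.2794]
eef_rot: [-3.125, -0.036, 1.701]
contact_force: [0.1, 0.1, -0.7]
width: 0.0731
```

Request:
send_rows(
  deltas=[
    [0,0,0,0,0,0,0.2],
    [0,0,0,0,0,0,0.2],
  ],
)

```text
t: 11.05
eef_pos: [0.5153, -0.2566, 0.2788]
eef_rot: [-3.123, -0.039, 1.712]
contact_force: [0.1, 1.0, -0.7]
width: 0.073
```

```bash
python3 - <<'E'
from h import *
st(); b=go([.5155,-.257,.28],np.pi/2); go([.5155,-.257,.107],np.pi/2)
E
```

```text
t 11.05 q [-0.512  0.11   1.911  0.021  1.16  -0.663] p [ 0.5153 -0.2566  0.2788] r [-3.1226 -0.0392  1.7117] F [ 0.1  1.  -0.7] w 0.07303737176350626
[-0.03  0.01 -0.12] [-1.2 -2.2  8.1]
[-0.71  0.34 17.16] [-1.2 -2.2  8.1]
```

Request:
send_rows(
  deltas=[
    [0,0,0,-1.2,-2.2,8.1,0.2],
    [-0.2,0.1,5,-1.2,-2.2,8.1,0.2],
    [-0.5,0.2,10,-1.2,-2.2,8.1,0.2],
    [-0.5,0.2,10,-1.2,-2.2,8.1,0.2],
  ],
)

```text
t: 11.55
eef_pos: [0.5136, -0.2568, 0.1752]
eef_rot: [-3.135, -0.002, 1.569]
contact_force: [0.8, 0.1, -0.1]
width: 0.0731
```

```bash
python3 - <<'E'
from h import *
st(); go([.5155,-.257,.107],np.pi/2)
E
```

```text
t 11.55 q [-0.504  0.213  1.998 -0.002  0.937 -0.501] p [ 0.5136 -0.2568  0.1752] r [-3.1347e+00 -2.3000e-03  1.5687e+00] F [ 0.8  0.1 -0.1] w 0.07313149134078994
[-0.03  0.23  6.81] [-0.4 -0.1 -0.1]
```

Request:
send_rows(
  deltas=[
    [0,0.1,3.5,-0.2,0,0,0.2],
    [0,0.2,7,-0.2,0,0,0.2],
    [0,0.2,7,-0.2,0,0,0.6],
    [0,0.2,7,-0.2,0,0,1],
    [0,0.2,7,-0.2,0,0,1],
    [0,0.2,7,-0.2,0,0,1],
    [0,0.2,7,-0.2,0,0,1],
  ],
  newtons=40,
)

```text
t: 12.42
eef_pos: [0.5176, -0.2579, 0.1087]
eef_rot: [3.139, 0.001, 1.567]
contact_force: [-0.0, 0.1, -0.4]
width: 0.0259
```

Request:
send_rows(
  deltas=[
    [0,0,0,0,0,0,1],
    [0,0,0,0,0,0,1],
    [0,0,0,0,0,0,1],
  ],
)

```text
t: 12.8
eef_pos: [0.5174, -0.2578, 0.1081]
eef_rot: [3.139, 0.001, 1.566]
contact_force: [-0.5, 0.1, 0.6]
width: 0.0074
```

```bash
python3 - <<'E'
from h import *
s=st(); p=s['eef_pos']; b=go([p[0],p[1],p[2]+.13],np.pi/2); b2=go([.4883,-.0648,p[2]+.12],np.pi/2-.073); go([.4883,-.0648,.102],np.pi/2-.073,base=b2)
E
```

```text
t 12.8 q [-0.503  0.312  2.022  0.     0.806 -0.499] p [ 0.5174 -0.2578  0.1081] r [3.1394e+00 1.0000e-03 1.5665e+00] F [-0.5  0.1  0.6] w 0.007447901575343589
[-1.0e-02  3.0e-02 -1.3e+01] [ 0.1  0.1 -0.2]
[ 19.28  -2.96 -12.03] [0.1 0.1 3.9]
[ 0.   -0.   12.61] [0. 0. 0.]
```

Request:
send_rows(
  deltas=[
    [0,0,-1.5,0,0,0,1],
    [0,0,-4,0,0,0,1],
    [0,0,-8,0,0,0,1],
    [0,0,-13,0,0,0,1],
    [0,0,-13,0,0,0,1],
    [0,0,-13,0,0,0,1],
  ],
)

```text
t: 13.55
eef_pos: [0.5166, -0.2574, 0.2377]
eef_rot: [3.14, 0.001, 1.567]
contact_force: [-0.6, 0.2, -3.5]
width: 0.0074
```

Request:
send_rows(
  deltas=[
    [3,-0.5,0,0,0,1,1],
    [8,-1.2,0,0,0,2,1],
    [13,-2,0,0,0,3,1],
    [17,-2.6,0,0,0,4,1],
    [19.3,-3,0,0,0,4,1],
    [19.3,-3,0,0,0,4,1],
    [19.3,-3,0,0,0,4,1],
    [19.3,-3,0,0,0,4,1],
  ],
)

```text
t: 14.55
eef_pos: [0.4879, -0.0652, 0.2374]
eef_rot: [3.14, 0.001, 1.496]
contact_force: [-1.2, 0.2, -3.2]
width: 0.0077
```

```bash
python3 - <<'E'
from h import *
s=st(); go([.4883,-.0648,.103],np.pi/2-.073)
im,d,c=shot('top'); im2,d2,c2=shot('side')
np.savez('p5.npz',c=c,c2=c2)
for n,cc in(('top',c),('side',c2)):
    m=(abs(cc[...,0]-.488)<.05)&(abs(cc[...,1]+.065)<.05)&(cc[...,2]>.12)&(cc[...,2]<.20)
    p=cc[m]; print(n,len(p)); 
    for lo in (.12,.14,.16,.18):
        q=p[(p[:,2]>lo)&(p[:,2]<lo+.02)]
        if len(q): print(lo,len(q),q.min(0).round(4),q.max(0).round(4),q.mean(0).round(4))
a=cv2.resize(im2[90:270,180:360,::-1],None,fx=2.4,fy=2.4); b=cv2.resize(im[150:270,180:300,::-1],(432,432)); cv2.imwrite('pics/p5.png',np.hstack([a,b])[:, :800])
E
```

```text
t 14.55 q [-1.800e-01 -1.200e-02  2.120e+00 -1.000e-03  1.032e+00 -1.040e-01] p [ 0.4879 -0.0652  0.2374] r [3.1398e+00 9.0000e-04 1.4958e+00] F [-1.2  0.2 -3.2] w 0.007682217541505551
[ 0.06  0.02 13.44] [ 0.1  0.1 -0.1]
top 0
side 114
0.14 33 [ 0.4822 -0.0798  0.1445] [ 0.4927 -0.0437  0.1599] [ 0.4874 -0.0519  0.1526]
0.16 41 [ 0.4826 -0.0762  0.1601] [ 0.4917 -0.0447  0.1794] [ 0.4868 -0.0527  0.1703]
0.18 40 [ 0.4825 -0.0805  0.1805] [ 0.4927 -0.0433  0.1998] [ 0.4877 -0.0507  0.1905]
```

View pics/p5.png

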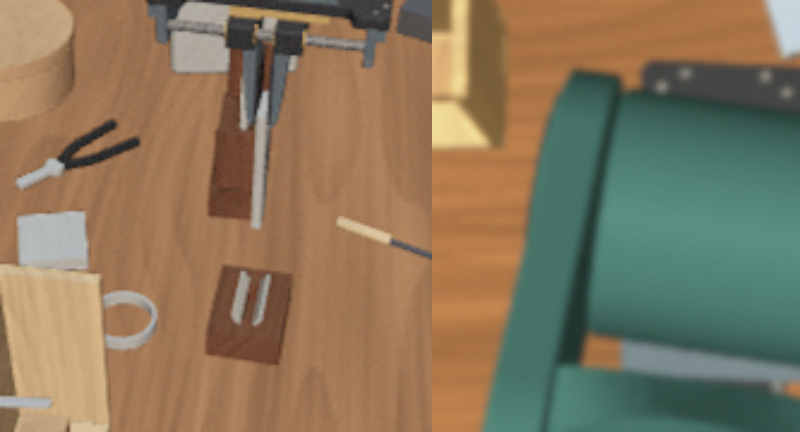

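The plate hangs straight in the jaws above the rest's slot. Lowering.

Request:
send_rows(
  deltas=[
    [0,0,4,0,0,0,1],
    [0,0,8,0,0,0,1],
    [0,0,10,0,0,0,1],
    [0,0,11,0,0,0,1],
    [0,0,12,0,0,0,1],
    [0,0,12.6,0,0,0,1],
    [0,0,13.0,0,0,0,1],
    [0,0,13.2,0,0,0,1],
  ],
)

```text
t: 15.65
eef_pos: [0.4884, -0.0647, 0.1059]
eef_rot: [3.139, 0.001, 1.497]
contact_force: [-0.2, 0.0, -2.8]
width: 0.0074
```

Request:
send_rows(
  deltas=[
    [0,0,0.2,0,0,0,1],
    [0,0,0.4,0,0,0,1],
    [0,0,0.4,0,0,0,1],
  ],
)

```text
t: 16.02
eef_pos: [0.4897, -0.0649, 0.103]
eef_rot: [3.137, 0.001, 1.497]
contact_force: [-1.2, 0.5, 11.1]
width: 0.0075
```

Request:
send_rows(
  deltas=[
    [0,0,0,0,0,0,0.85],
    [0,0,0,0,0,0,0.6],
    [0,0,0,0,0,0,0.3],
    [0,0,0,0,0,0,0.3],
    [0,0,-3,0,0,0,0.3],
    [0,0,-8,0,0,0,0.3],
    [0,0,-10,0,0,0,0.3],
  ],
)

```text
t: 16.9
eef_pos: [0.489, -0.0647, 0.2044]
eef_rot: [3.136, 0.001, 1.497]
contact_force: [0.1, -0.2, -0.7]
width: 0.0637
```

```bash
python3 - <<'E'
from h import *
np.set_printoptions(precision=4,suppress=True)
s=st(); im,d,cc=shot('side','s6.png')
m=(abs(cc[...,0]-.488)<.03)&(abs(cc[...,1]+.065)<.03)&(cc[...,2]>.05)&(cc[...,2]<.145); p=cc[m]
for lo in (.05,.07,.09,.11,.125,.135):
    q=p[(p[:,2]>lo)&(p[:,2]<lo+.02)]
    if len(q): print(lo,len(q),q.min(0),q.max(0),q.mean(0))
# cupboard/peg/door fits from pictures with the door open
z=np.load('top3.npz')
for f,c in (('top',z['c']),('side',cc)):
    X,Y,Z=[c[...,i] for i in range(3)]
    m=(X>.625)&(X<.668)&(abs(Y-.18)<.02)&(Z>.145)&(Z<.180); p=c[m]
    o=p.mean(0); _,_,V=np.linalg.svd(p-o); print(f,'peg',m.sum(),o,V[0]*np.sign(V[0,0]), 'xmin',X[(X>.6)&(X<.67)&(abs(Y-.18)<.012)&(Z>.15)&(Z<.178)].min())
    r_=(Z>.184)&(Z<.197)&(X>.57)&(Y>.05)&(Y<.30)
    for nm,mm,ax in(('back',r_&(abs(Y-.18)<.09)&(X>.66),0),('right',r_&(Y<.1)&(X>.60)&(X<.67),1),('left',r_&(Y>.265)&(X>.61)&(X<.67),1)):
        q=c[mm]
        if len(q)<10: continue
        o_=1-ax; k=np.polyfit(q[:,o_],q[:,ax],1); print(nm,len(q),'slope deg',np.degrees(np.arctan(k[0])),'at mid',np.polyval(k,.18 if ax==0 else .64))
    q=c[(Z>.184)&(Z<.197)&(X>.36)&(X<.57)&(Y>.22)&(Y<.40)]
    if len(q)>20: print('door', cv2.minAreaRect(q[:,:2].astype(np.float32)))
b=go([.4885,-.0648,.22],np.pi-.073)
E
```

```text
t 16.9 q [-0.179  0.032  2.143 -0.001  0.961 -0.104] p [ 0.489  -0.0647  0.2044] r [3.1361 0.0012 1.4967] F [ 0.1 -0.2 -0.7] w 0.06367067204967757
0.05 32 [ 0.4834 -0.0748  0.0504] [ 0.4931 -0.043   0.0698] [ 0.488  -0.051   0.0604]
0.07 33 [ 0.4832 -0.0794  0.0703] [ 0.4937 -0.0434  0.0895] [ 0.4884 -0.0497  0.0796]
0.09 39 [ 0.4833 -0.0792  0.0902] [ 0.4927 -0.0436  0.1098] [ 0.4877 -0.0525  0.1001]
0.11 52 [ 0.4832 -0.0819  0.1107] [ 0.4936 -0.0436  0.13  ] [ 0.4885 -0.0546  0.1234]
0.125 53 [ 0.4832 -0.0819  0.1256] [ 0.4936 -0.0436  0.1327] [ 0.4884 -0.0616  0.1296]
top peg 73 [0.6473 0.1787 0.1636] [ 0.9935 -0.0181 -0.1126] xmin 0.618785864696567
back 453 slope deg 1.0616838403227762 at mid 0.6858554181352255
right 171 slope deg -0.970636318676451 at mid 0.07372820825678837
left 170 slope deg -1.1357527547975557 at mid 0.2833123410687868
door ((0.48610883951187134, 0.3101206421852112), (0.014014349319040775, 0.1803598552942276), 70.91480255126953)
side peg 116 [0.6457 0.1822 0.1629] [ 0.9905 -0.008  -0.1375] xmin 0.6201829014347257
back 566 slope deg 1.0822966406477352 at mid 0.6873184879778438
right 208 slope deg -0.9381808009576708 at mid 0.07777507244446613
left 287 slope deg -0.8080316806827658 at mid 0.28739678091616855
door ((0.48690810799598694, 0.3122119903564453), (0.013648495078086853, 0.1783490777015686), 71.04571533203125)
[-0.   -0.11 -1.42] [  0.3   0.4 -90.1]
```

Plate stands home in the rest (top at z≈0.130, no tilt). Now I'll turn the gripper 90° to take it by the narrow edges.

Request:
send_rows(
  deltas=[
    [0,0,-1.5,0,0,-10,0.3],
    [0,0,-1.5,0,0,-20,0.3],
    [0,-0.1,-1.5,0,0,-30,0.3],
    [0,-0.1,-1.5,0,0,-40,0.3],
    [0,-0.1,-1.5,0,0,-50,0.3],
    [0,-0.1,-1.5,0,0,-60,0.3],
    [0,-0.1,-1.5,0,0,-75,0.3],
    [0,-0.1,-1.5,0,0,-90,0.3],
  ],
)

```text
t: 17.95
eef_pos: [0.4867, -0.0644, 0.2161]
eef_rot: [-3.141, 0.002, 2.925]
contact_force: [0.2, 0.0, -0.5]
width: 0.0638
```

Request:
send_rows(
  deltas=[
    [0,0,0,0,0,0,0.3],
    [0,0,0,0,0,0,0.3],
  ],
)

```text
t: 18.2
eef_pos: [0.4868, -0.0645, 0.2165]
eef_rot: [-3.141, 0.002, 2.915]
contact_force: [-0.3, -0.0, -0.2]
width: 0.0638
```

```bash
python3 - <<'E'
from h import *
s=st(); go([.4885,-.0645,.106],np.pi-.073)
E
```

```text
t 18.2 q [-1.790e-01  1.300e-02  2.137e+00 -1.000e-03  9.890e-01 -1.522e+00] p [ 0.4868 -0.0645  0.2165] r [-3.1411e+00  2.1000e-03  2.9146e+00] F [-0.3 -0.  -0.2] w 0.06378115209516466
[-0.14  0.04 11.05] [-0.   0.1 -8.8]
```

Request:
send_rows(
  deltas=[
    [-0.1,0,0,0,0,-8.8,0.3],
    [-0.1,0,3,0,0,-8.8,0.3],
    [-0.1,0,7,0,0,-8.8,0.3],
    [-0.1,0,11,0,0,-8.8,0.3],
    [-0.1,0,11,0,0,-8.8,0.3],
    [-0.1,0,11,0,0,-8.8,0.3],
  ],
)

```text
t: 18.95
eef_pos: [0.4889, -0.065, 0.108]
eef_rot: [-3.141, 0.003, 3.071]
contact_force: [-0.3, -0.5, 0.1]
width: 0.0639
```

Request:
send_rows(
  deltas=[
    [0,0,0,0,0,0,0.5],
    [0,0,0,0,0,0,0.7],
    [0,0,0,0,0,0,0.7],
    [0,0,0,0,0,0,0.7],
  ],
  newtons=30,
)

```text
t: 19.45
eef_pos: [0.4886, -0.0649, 0.1073]
eef_rot: [-3.141, 0.003, 3.072]
contact_force: [-0.6, -1.4, 5.0]
width: 0.0342
```

```bash
python3 - <<'E'
from h import *
s=st()
E
```

```text
t 19.45 q [-1.790e-01  1.890e-01  2.189e+00 -1.000e-03  7.600e-01 -1.680e+00] p [ 0.4886 -0.0649  0.1073] r [-3.1405  0.0034  3.0724] F [-0.6 -1.4  5. ] w 0.03420694978816995
```

Request:
send_rows(
  deltas=[
    [0,0,0,0,0,0,1],
    [0,0,0,0,0,0,1],
    [0,0,-1,0,0,0,1],
    [0,0,-3,0,0,0,1],
    [0,0,-7,0,0,0,1],
    [0,0,-13,0,0,0,1],
    [0,0,-13,0,0,0,1],
  ],
  newtons=50,
)

```text
t: 20.32
eef_pos: [0.49, -0.065, 0.2412]
eef_rot: [-3.14, 0.009, 3.072]
contact_force: [0.2, -0.4, -3.5]
width: 0.0333
```

```bash
python3 - <<'E'
from h import *
s=st(); b=go([.565,.1815,.235],np.pi-.018); go([.580,.1815,.153],np.pi-.018,base=b)
E
```

```text
t 20.325 q [-1.790e-01 -1.700e-02  2.117e+00 -1.000e-03  1.032e+00 -1.680e+00] p [ 0.49   -0.065   0.2412] r [-3.14    0.0093  3.0725] F [ 0.2 -0.4 -3.5] w 0.03329837998616161
[-5.78 25.11  0.64] [-0.1  0.5 -2.9]
[-1.5   0.03  8.2 ] [0. 0. 0.]
```

Request:
send_rows(
  deltas=[
    [-1,3,0,0,0.5,0,1],
    [-2,8,0,0,0.5,-1,1],
    [-3.2,13,0,0,0.5,-2,1],
    [-4.4,18,0,0,0.5,-2.9,1],
    [-5.2,22.5,0.3,0,0.5,-2.9,1],
    [-5.8,25.1,0.6,0,0.5,-2.9,1],
    [-5.8,25.1,0.6,0,0.5,-2.9,1],
    [-5.8,25.1,0.6,0,0.5,-2.9,1],
  ],
)

```text
t: 21.32
eef_pos: [0.5623, 0.1811, 0.2298]
eef_rot: [-3.14, -0.008, 3.123]
contact_force: [1.3, 0.3, -2.4]
width: 0.033
```

```bash
python3 - <<'E'
from h import *
s=st(); go([.580,.1812,.153],np.pi-.018)
E
```

```text
t 21.325 q [ 2.720e-01  1.720e-01  1.934e+00  1.000e-03  1.043e+00 -1.281e+00] p [0.5623 0.1811 0.2298] r [-3.1401 -0.008   3.1231] F [ 1.3  0.3 -2.4] w 0.03302914836885703
[-1.83  0.06  7.67] [-0.1 -0.5 -0. ]
```

Request:
send_rows(
  deltas=[
    [-0.5,0,2,0,0,0,1],
    [-1,0,5,0,0,0,1],
    [-1.5,0,8,0,0,0,1],
    [-1.5,0,8,0,0,0,1],
    [-1.5,0,8,0,0,0,1],
  ],
)

```text
t: 21.95
eef_pos: [0.5778, 0.181, 0.151]
eef_rot: [-3.141, -0.006, 3.123]
contact_force: [0.1, 0.1, -2.8]
width: 0.0333
```

```bash
python3 - <<'E'
from h import *
np.set_printoptions(precision=4,suppress=True)
s=st(); im,d,c=shot('side'); im2,d2,c2=shot('top'); np.savez('p7.npz',c=c,c2=c2)
p=np.array(s['eef_pos']); e=p+[0,0,.008]
for n,cc in(('side',c),('top',c2)):
    q=cc[(abs(cc[...,0]-p[0])<.012)&(abs(cc[...,1]-.181)<.03)&(cc[...,2]>.05)&(cc[...,2]<.13)]
    if len(q)>5: print(n,'plate',len(q),q.min(0),q.max(0),q.mean(0))
    q=cc[(cc[...,0]>.61)&(cc[...,0]<.672)&(abs(cc[...,1]-.181)<.012)&(cc[...,2]>.145)&(cc[...,2]<.178)]
    if len(q)>5: print(n,'peg',len(q),q.min(0),q.mean(0))
    # plate tilt: x vs z
print('eye px',proj('side',e),'tip px',proj('side',[.6215,.1808,.163]),'mid',proj('side',[.6515,.180,.159]))
a=im[190:330,120:290,::-1]; b=im2[110:230,70:220,::-1]
cv2.imwrite('pics/p7.png',np.hstack([cv2.resize(a,(486,400),interpolation=2),cv2.resize(b,(310,400),interpolation=2)]))
E
```

```text
t 21.95 q [ 0.265  0.293  1.948  0.001  0.907 -1.288] p [0.5778 0.181  0.151 ] r [-3.1408 -0.0062  3.1225] F [ 0.1  0.1 -2.8] w 0.033289151254816074
side plate 207 [0.5717 0.1639 0.0552] [0.5812 0.2025 0.1296] [0.5744 0.1909 0.0948]
side peg 51 [0.6484 0.1785 0.1554] [0.6606 0.1822 0.1608]
top peg 33 [0.643  0.1752 0.159 ] [0.6599 0.1776 0.162 ]
eye px [[224.8217 261.6004]] tip px [[199.7732 257.6057]] mid [[183.1057 257.0424]]
```

View pics/p7.png

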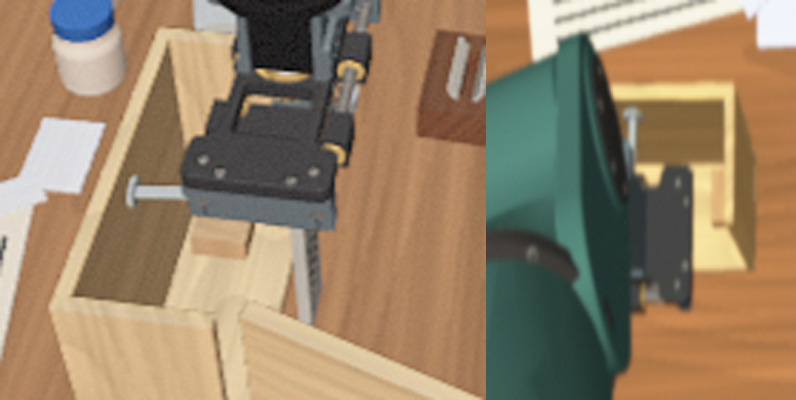

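Side view: the plate hangs in the jaws in front of the peg, which points at its centreline. I'll insert in small steps and watch the force.

Request:
send_rows(
  deltas=[
    [0,0,-0.3,0,0,0,1],
    [-1.5,0,-0.35,0,0,0,1],
    [-3,0,-0.35,0,0,0,1],
    [-4,0,-0.35,0,0,0,1],
    [-4.8,0,-0.33,0,0,0,1],
    [-5.3,0,-0.25,0,0,0,1],
    [-5.3,0,-0.25,0,0,0,1],
  ],
)

```text
t: 22.92
eef_pos: [0.6307, 0.1803, 0.1526]
eef_rot: [-3.141, -0.007, 3.123]
contact_force: [-0.0, -0.9, -3.0]
width: 0.0331
```

Request:
send_rows(
  deltas=[
    [-0.7,0,0.08,0,0,0,1],
    [-1.4,0,0.16,0,0,0,1],
    [-1.9,0,0.22,0,0,0,1],
    [-1.9,0,0.22,0,0,0,1],
  ],
)

```text
t: 23.42
eef_pos: [0.6499, 0.18, 0.1504]
eef_rot: [-3.141, -0.006, 3.123]
contact_force: [-1.0, 0.1, -3.5]
width: 0.0328
```

Request:
send_rows(
  deltas=[
    [0,0,0.15,0,0,0,1],
    [0,0,0.3,0,0,0,1],
    [0,0,0.4,0,0,0,1],
    [0,0,0.4,0,0,0,1],
  ],
)

```text
t: 23.92
eef_pos: [0.6496, 0.18, 0.1466]
eef_rot: [-3.141, -0.006, 3.123]
contact_force: [-0.6, -0.2, -0.2]
width: 0.033
```

The weight is off the gripper, so the peg carries the plate. Lowering a hair more, then opening gently.

Request:
send_rows(
  deltas=[
    [0,0,0.05,0,0,0,1],
    [0,0,0.05,0,0,0,0.58],
    [0,0,0.05,0,0,0,0.5],
    [0,0,0.05,0,0,0,0.4],
    [0,0,0.05,0,0,0,0.25],
    [0,0,0.05,0,0,0,0.2],
    [0,0,0.05,0,0,0,0.2],
  ],
  newtons=10,
)

```text
t: 24.8
eef_pos: [0.6495, 0.18, 0.146]
eef_rot: [-3.141, -0.006, 3.123]
contact_force: [0.6, -0.4, 0.3]
width: 0.0726
```

Request:
send_rows(
  deltas=[
    [0,0,-1,0,0,0,0.2],
    [0,0,-3,0,0,0,0.2],
    [0,0,-6,0,0,0,0.2],
    [0,0,-10,0,0,0,0.2],
    [0,0,-14,0,0,0,0.2],
    [0,0,-16,0,0,0,0.2],
    [4,0,-16,0,0,0,0.2],
    [4,0,-16,0,0,0,0.2],
  ],
)

```text
t: 25.8
eef_pos: [0.6088, 0.1809, 0.3066]
eef_rot: [-3.141, -0.007, 3.124]
contact_force: [0.1, 1.0, -0.4]
width: 0.0731
```

Request:
send_rows(
  deltas=[
    [5,-5,0,0,0,0,0.2],
    [10,-10,0,0,0,0,0.2],
    [12,-16,0,0,0,0,0.2],
    [12,-22,0,0,0,0,0.2],
    [12,-28,0,0,0,0,0.2],
    [12,-28,0,0,0,0,0.2],
    [12,-28,0,0,0,0,0.2],
  ],
)

```text
t: 26.68
eef_pos: [0.4856, -0.0972, 0.3071]
eef_rot: [-3.141, -0.007, 3.122]
contact_force: [-0.7, 0.5, -0.2]
width: 0.0726
```

```bash
python3 - <<'E'
from h import *
np.set_printoptions(precision=4,suppress=True)
s=st()
for i in range(2):
    im,d,c=shot('side'); im2,d2,c2=shot('top')
    for n,cc in(('side',c),('top',c2)):
        for lo in (.055,.09,.13,.165):
            q=cc[(abs(cc[...,0]-.65)<.028)&(abs(cc[...,1]-.18)<.026)&(cc[...,2]>lo)&(cc[...,2]<lo+.03)]
            if len(q)>5: print(n,lo,len(q),q.min(0),q.max(0),q.mean(0))
        q=cc[(cc[...,2]>.184)&(cc[...,2]<.197)&(cc[...,0]>.36)&(cc[...,0]<.57)&(cc[...,1]>.22)&(cc[...,1]<.4)]
        if len(q)>20: print('door',cv2.minAreaRect(q[:,:2].astype(np.float32))[0::2])
    q=c2[(abs(c2[...,0]-.515)<.012)&(c2[...,1]<-.23)&(c2[...,1]>-.385)&(c2[...,2]>.1)&(c2[...,2]<.14)]
    print('rack',[(y,(abs(q[:,1]-y)<.02).sum()) for y in(-.257,-.307,-.357)])
a=im[190:370,130:290,::-1]; b=im2[110:300,40:420,::-1]
cv2.imwrite('pics/p8.png',np.hstack([cv2.resize(a,(356,400),interpolation=2),cv2.resize(b,(440,400),interpolation=2)]))
E
```

```text
t 26.675 q [-0.243 -0.08   2.05  -0.002  1.178 -1.793] p [ 0.4856 -0.0972  0.3071] r [-3.141  -0.0067  3.1215] F [-0.7  0.5 -0.2] w 0.07259627568016822
side 0.055 114 [0.6387 0.1594 0.0555] [0.649  0.1979 0.0849] [0.6417 0.1833 0.0709]
side 0.09 123 [0.6409 0.1612 0.09  ] [0.6503 0.1996 0.1196] [0.6433 0.1859 0.105 ]
side 0.13 141 [0.6421 0.1624 0.1301] [0.6778 0.2003 0.16  ] [0.6493 0.1879 0.146 ]
side 0.165 129 [0.622  0.1647 0.165 ] [0.6537 0.2012 0.1721] [0.6445 0.1826 0.1686]
door ((0.487013041973114, 0.3125287890434265), 71.08020782470703)
top 0.055 59 [0.6371 0.1584 0.0564] [0.6453 0.195  0.084 ] [0.6391 0.1739 0.0696]
top 0.09 53 [0.6385 0.1597 0.0903] [0.6474 0.192  0.1165] [0.6409 0.1732 0.1038]
top 0.13 74 [0.6406 0.1615 0.13  ] [0.677  0.1987 0.1598] [0.6458 0.1771 0.1455]
top 0.165 100 [0.6224 0.163  0.165 ] [0.6576 0.1993 0.1732] [0.6433 0.1808 0.1687]
door ((0.485878050327301, 0.309714674949646), 71.07487487792969)
rack [(-0.257, np.int64(0)), (-0.307, np.int64(78)), (-0.357, np.int64(67))]
side 0.055 108 [0.6393 0.1606 0.055 ] [0.6489 0.1971 0.0847] [0.6417 0.1833 0.0704]
side 0.09 122 [0.6407 0.1614 0.0906] [0.6505 0.1997 0.1199] [0.6434 0.1859 0.105 ]
side 0.13 139 [0.6385 0.1627 0.1305] [0.6779 0.2013 0.16  ] [0.6489 0.1884 0.1466]
side 0.165 132 [0.6224 0.1638 0.1652] [0.6533 0.2019 0.1726] [0.6441 0.1829 0.1686]
door ((0.48696452379226685, 0.31249484419822693), 71.11946868896484)
top 0.055 59 [0.6371 0.1585 0.0575] [0.6462 0.1944 0.0849] [0.6392 0.1738 0.0693]
top 0.09 55 [0.6389 0.1606 0.0917] [0.6471 0.1934 0.1195] [0.6409 0.1731 0.1054]
top 0.13 74 [0.6395 0.1613 0.1304] [0.6773 0.199  0.16  ] [0.6471 0.1765 0.147 ]
top 0.165 96 [0.6223 0.1623 0.165 ] [0.6532 0.1995 0.1733] [0.6429 0.1805 0.1689]
door ((0.49139702320098877, 0.3245365023612976), 70.09117889404297)
rack [(-0.257, np.int64(0)), (-0.307, np.int64(85)), (-0.357, np.int64(67))]
```

View pics/p8.png

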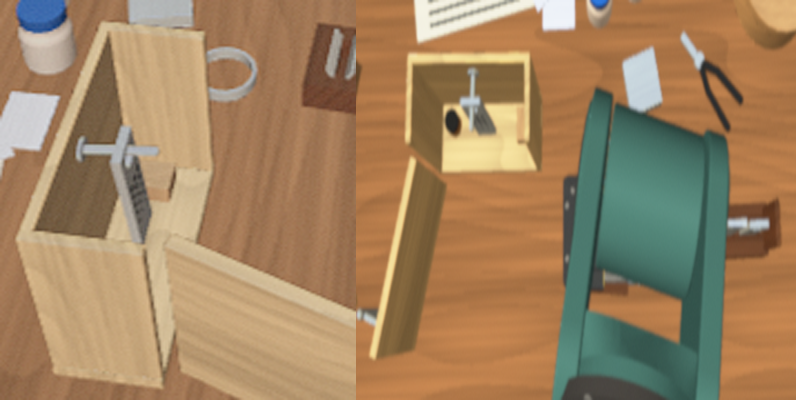

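The drawplate hangs still on the peg, at (120,150) left and (470,100) right, clear of everything. The door is wide open and both other plates are in the rack. Handing in.

```bash
python3 -c "
from station import r
print(r.sign_off())"
```

```text
the job is handed in; nothing more can be done
None
```

The drawplate hangs by its eye on the peg, the door is wide open, and the job was handed in at about 27 s of the 72 s allowed.

- **Door:** I pulled it by its handle and let go with it about 105–110° open; it was still there in the last pictures. Pulling it put up to about 45 N on the wrist for a moment, because my first estimate of the hinge was a few millimetres off. I corrected the path and the force dropped.
- **Rest:** I took the eyed drawplate from the slot next to the left cheek (y ≈ -0.257) and stood it in the rest until it touched bottom. Once I let go, its top edge stood at about 0.13 m, as it should when fully home, and it did not lean.
- **Peg:** I took it again by its narrow edges and slid the eye onto the peg without contact force. I lowered it until the peg carried its weight, then let go.
- **Last checks:** Two sets of side and top pictures showed the plate hanging still at mid-peg, leaning 2–3° on the sloping peg and clear of the jar, carton and back panel. The blank and short plates stand in the rack, and the robot is clear of everything.
- **Disagreement:** One of the four final door measurements put it about 1° and 1 cm from the others. I take that as depth noise, since the side camera did not change.

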